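Shift the polisher's gear lever through its H-gate to the green slot

TASK

Set the specimen polisher to the gear marked green: push its red-knobbed gear lever through the H-gate into the slot that ends at the green disc, fully home against the end of that slot. Push it gently from the side with the fingers, without gripping it or ramming it, and leave the specimens, bottle, dish, tray and screwdriver where they are.

Things in the scene. Friction and masses are not known exactly. Their poses are not given: they have to be found in the camera images.
- polisher: Fixed bench polisher, 450 x 280 mm, white and blue, flat deck 100 mm high. Origin: on the table under the centre of the gear gate; x towards the polishing disc at the back, y to the left, z up. The disc's black bowl, 250 mm across, rim at z = 134 mm, is centred at x = 212 mm; a thin steel spout stands at its back left, up to z = 181 mm (x = 250 to 270, y = 75 to 128 mm).
- gate (a point): Centre of the top of the gear gate, axes as the polisher: aluminium plate 150 x 150 mm, 120 mm above the table. Three slots along x at y = -30, 0, +30 mm, each from x = -28 to +28 mm (path of the stem's centre), joined by one cross channel along y at x = 0 (neutral). At the plate the stem has 3 mm of play to each side in a slot, 4 mm in the channel. Bars between slots: 14 mm wide, round noses.
- lever: The gear lever: steel stem 10 mm in diameter with a red grip; tilts about a pivot at (0, 0, 20) mm in the polisher frame. Origin: the pivot; z up along the stem.
- shift (a joint): Lever angle along the slots (rad), about the pivot at z = 20 mm in the polisher frame: 0 in neutral, +0.273 at the +x (far, disc side) slot ends, -0.273 at the -x (near) ends. At the start anywhere in -0.26 to 0.26. Friction: about 3 N at the knob; no spring, no catch, it stays where it is left.
- select (a joint): Lever angle across the slots (rad): 0 in the middle slot (where it starts), +0.2915 in the slot at +y, -0.2915 in the slot at -y, which are its end stops. Friction as for the shift. It can only change in neutral: elsewhere the bars hold it.
- knob (a point): Centre of the red grip of the gear lever, a cylinder 30 mm in diameter, 45 mm tall. With the lever upright it is at (0, 0, 185) mm in the polisher frame, 165 mm above the lever's pivot; it swings about 46 mm to each end along x and 50 mm to each side along y, and sinks up to 14 mm there.
- stem (a point): Point on the lever's stem at the height of the gate plate, 100 mm above its pivot. With the lever fully home in an outer slot it is about 24 mm from the centre of that slot's disc.
- mark_green: Green disc, 18 mm across and 3 mm thick, fixed on the gate plate beyond the end of one of the four outer slots; it marks the wanted slot. Origin: centre of its underside. The four discs are at x = -50 or +50, y = -30 or +30 mm in the polisher frame, which colour is where changes.
- mark_yellow: Yellow disc like it, at another slot.
- mark_blue: Blue disc like it, at another slot.
- mark_black: Black disc like it, at another slot.
- mount_black: Loose specimen: black resin disc 30 mm across, 20 mm tall, standing on the deck at the left of the gate. Origin: centre of its underside. Leave alone.
- mount_red: The same in red, on the deck at the right of the gate. Leave alone.
- mount_amber: The same in amber, on the table at the left of the polisher. Leave alone.
- bottle: White bottle with a blue cap, 54 mm across and 140 mm tall, loose on the table at the left. Origin: centre of its underside. Leave alone.
- dish: Small glass dish, 90 mm across and 22 mm tall, loose on the table at the right. Origin: centre of its underside. Leave alone.
- tray: Blue tray with compartments, 100 x 150 x 35 mm, loose on the table at the right. Origin: centre of its underside. Leave alone.
- screwdriver: Orange-handled screwdriver, lying loose on the table close beside the polisher at its left. Leave alone.

How it is judged:
By the outcome, as a careful person would: the job done as asked, in the order asked, and still so for the second after the job is handed in, with the robot touching nothing.
It also fails if it takes over 48 s, if anything falls off the work surface, if the arm or the gripper's body presses on something with over 40 N, if the wrist force passes 120 N, or if a joint passes its speed limit or range.

ROBOT

A 6-joint arm with a two-finger parallel gripper is mounted at the origin on the work surface. World frame = base frame: x ahead of the robot, y to its left, z up, the work surface at z = 0. Lengths are in m, angles in rad, forces in N, time in s.
With the tool pointing down it reaches from about 0.35 to 0.975 m from the base axis. Payload 4.9 kg.
Tool frame: the origin (TCP) lies on the mounting face of the last link; the fingertips stand 173 mm ahead of it and the grasp point (between the pads) lies 155 mm ahead of it; z points along the fingers, y is the direction in which the jaws open and shut (so a half turn about z gives the same grasp; the last joint's range is limited). The gripper opens to 85 mm and grips with 20 to 120 N. Pads are 22 mm wide; open, the fingers measure 114 mm over their backs; the gripper's body (76 mm by 85 mm) begins 54 mm behind the grasp point. The pads swing forward as they close: fully open they stand 13 mm farther back than shut.
Start: joints at [1.125, 0.053, 1.613, -0, 1.476, -0.119], TCP at [0.201, 0.592, 0.405] pointing down, gripper open.
Joint ranges: [-3.01, 3.01], [-1.01, 2.22], [0.06, 2.58], [-1.02, 4.17], [0.09, 2.62], [-3.14, 3.14]. Speed limits (rad/s): [2.57, 2.57, 3.14, 3.14, 3.14, 3.14].

INTERFACE

Orientations are given as a unit quaternion [w, x, y, z].
In Python, from plant import manip gives the robot as it stands.
- The arm moves only by the tool play_rows, never from a script. Its argument "increments" is a list of rows, each an object with "offset": the shift along the tool's x, y, z in mm, a list of three; "twist": the turn about the tool's z in rad; "grip": the opening, from 0 (shut) to 1 (fully open). In form: [{"offset": [dx, dy, dz], "twist": twist, "grip": grip}, ...]. A call has 1 to 5 rows; each row is the pose to reach, as a shift and turn from the pose commanded when the call began, along the tool's axes at that moment; what a row does not reach only later rows make up. A row lasts 1/12 s, in which the tool goes at most 41.7 mm and 7.16 degrees, less where a joint would pass 70% of its speed; a pose out of reach is approached as far as the arm can. A call with a gripper value outside its range is refused whole. The fingers move at their own pace and stop on an object; the grip force is fixed at half the most. Time passes only in rows, so rows that repeat a pose let the fingers close. It gives the time, the measured TCP pose, the force and the opening at its end, in the units of the state.
- manip.state(): the state, without advancing time (a new reading comes with each control period).
- manip.grab_frame(name): name is "side" or "top"; returns the picture (480x640x3 uint8, blue, green, red); there is no depth.
- manip.get_calibration(name): a dict with "fx", "fy", "cx", "cy" (pixels), "T" (4x4, takes a point from camera to world coordinates). Camera axes: x right, y down, z forward; pixel columns grow to the right and rows downward; lengths in m; the calibration is good to about 2 mm. A picture is of the moment at which its call begins. get_calibration takes no time and is no camera call.
- manip.job_done(): hands the job in, once; it reports no verdict.
Trained networks look in the newest picture that a camera, given by its name, has taken for a name from the list of things; names that differ only in an ending like _2 or _b are one class to them, and where a whole thing is asked for, a point or a joint stands for the part that bears it (a point fixed in the world has none). Each returns a list of dicts, best first, with "p" (0 to 1); they miss things now and then, are a little off and sometimes report something else, mostly with a low value. They report only what shows in the picture. A call takes as long as a camera call.
- manip.boxes_of(query, camera): "xyz" ([x, y, z] in m, in the coordinates of the camera as it stood for that picture, good to about 4 mm: the middle of the surface that is visible of it).
- manip.tip_of(query, camera): "xyz" ([x, y, z] in m, in the coordinates of the camera as it stood for that picture, good to about 4 mm: a listed point, or the origin of a listed thing).
The state is a dict: "time": time; "joint_pos": joint angles; "joint_vel": joint speeds; "joint_efforts": joint torques, N m; "tool_pos": TCP position; "tool_rot": TCP orientation; "contact_force": force on the tool from outside, world axes, zero at the start; "ft_torque": the same for the moment, N m; "gripper_width": opening from 0.0 (shut) to 1.0 (fully open).
Only numpy, scipy, OpenCV 4.12 (cv2) and the standard library are available. Lean on these libraries where they do the work, as an engineer would, in place of code of your own. Each camera call takes 0.05 s, during which the arm holds its last target. There are 200 camera calls.

## Working session

There is one attempt and no reset: what is moved stays moved. The work goes in short steps, Python scripts to look and compute and a tool call to move; the robot and the scene stay as the last step left them, time stands still between calls to the robot, and variables do not carry over. Pictures are saved under pics/ and viewed, about 8 in all and at most 12, crops included, and the job is handed in when it is done.

Besides the shell and the picture viewer there is one more tool, called after "Emit:" by a JSON object that holds its "api" and its "payload". play_rows: Moves the arm, as the interface text tells. Its arguments: {"type":"object","properties":{"increments":{"type":"array"}},"required":["increments"]}

```bash
mkdir -p pics
cat > h.py <<'E'
import numpy as np, cv2
from plant import manip
from scipy.spatial.transform import Rotation as R
def w(cam,p): 
    T=np.array(manip.get_calibration(cam)["T"]); return (T@np.r_[p,1])[:3]
def tip(q,cam,f='tip_of',n=2):
    return [(round(d['p'],2),np.round(w(cam,d['xyz']),4)) for d in getattr(manip,f)(q,cam)[:n]]
E
python3 - <<'E'
from h import *
for c in ("side","top"):
    cv2.imwrite(f"pics/{c}0.png",manip.grab_frame(c))
    for q in ("polisher","gate","knob","stem","lever","mark_green","mark_yellow","mark_blue","mark_black"): print(c,q,tip(q,c))
s=manip.state(); print(s['time'],s['tool_pos'],s['tool_rot'],s['gripper_width'])
print(R.from_quat(np.roll(s['tool_rot'],-1)).as_matrix().round(3))
E
```

```text
side polisher [(0.75, array([ 0.5413, -0.0012,  0.0054]))]
side gate [(0.91, array([0.5391, 0.0013, 0.1235]))]
side knob [(0.98, array([0.5082, 0.0084, 0.1829]))]
side stem [(0.9, array([0.5197, 0.0016, 0.1191]))]
side lever [(0.18, array([ 0.6293,  0.2614, -0.0021]))]
side mark_green [(0.5, array([ 0.5836, -0.0425,  0.121 ]))]
side mark_yellow [(0.74, array([ 0.4835, -0.0255,  0.1201])), (0.41, array([0.4943, 0.0377, 0.123 ]))]
side mark_blue [(0.62, array([0.5951, 0.015 , 0.1197]))]
side mark_black [(0.37, array([ 0.4831, -0.0236,  0.1213]))]
top polisher [(0.88, array([ 0.5353,  0.0025, -0.0025])), (0.37, array([ 0.3848, -0.2444, -0.    ]))]
top gate [(0.71, array([0.5368, 0.0065, 0.1167]))]
top knob [(0.74, array([0.502 , 0.0093, 0.1826])), (0.2, array([0.5413, 0.0021, 0.0198]))]
top stem [(0.59, array([0.4956, 0.0423, 0.1196]))]
top lever [(0.61, array([ 0.5355, -0.0008,  0.0222]))]
top mark_green [(0.5, array([ 0.5806, -0.0353,  0.1231]))]
top mark_yellow [(0.42, array([0.4958, 0.0404, 0.1175]))]
top mark_blue [(0.46, array([0.5889, 0.1804, 0.002 ])), (0.43, array([0.5886, 0.02  , 0.1202]))]
top mark_black [(0.42, array([ 0.4822, -0.0197,  0.1215]))]
1.0 [0.20062781 0.59190632 0.40471649] [6.74984329e-06 1.62677869e-01 9.86679234e-01 1.18584272e-05] 0.9980604535623276
[[-0.947  0.321  0.   ]
 [ 0.321  0.947  0.   ]
 [-0.     0.    -1.   ]]
```

View pics/side0.png

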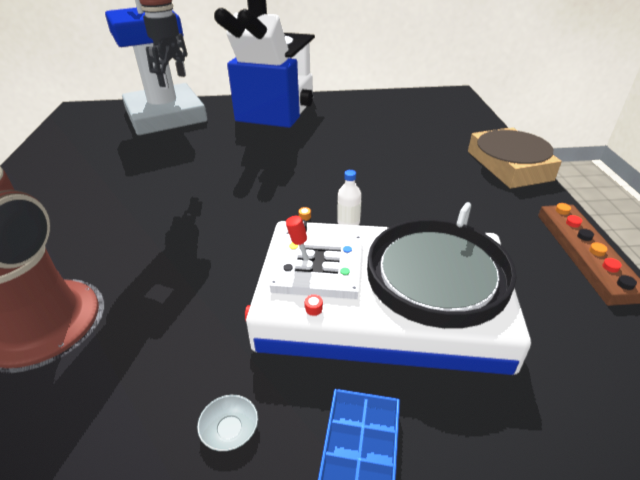

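View pics/top0.png

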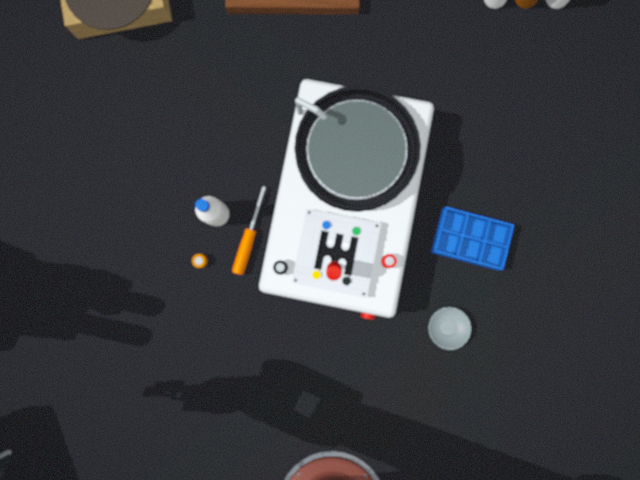

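The pictures agree with the networks. In the top view green is at (356,231), the far-right slot, and the knob at (334,271) is tilted towards the near end of the middle slot. The polisher yaw is about -0.19 rad and the gate centre is about (0.538, 0.000). I'll approach from the near side with the fingers shut.

Emit:
{"api": "play_rows", "payload": {"increments": [{"offset": [-27, -30, 0], "twist": 0, "grip": 0}, {"offset": [-54, -60, 0], "twist": 0, "grip": 0}, {"offset": [-81, -90, 0], "twist": 0, "grip": 0}, {"offset": [-108, -120, 0], "twist": 0, "grip": 0}, {"offset": [-135, -150, 0], "twist": 0, "grip": 0}]}}

```text
time: 1.42
tool_pos: [0.2805, 0.4049, 0.4047]
tool_rot: [0.0, 0.162, 0.987, 0.0]
contact_force: [0.9, -0.3, 0.5]
gripper_width: 0.3
```

Emit:
{"api": "play_rows", "payload": {"increments": [{"offset": [-27, -30, 0], "twist": 0, "grip": 0}, {"offset": [-54, -60, 0], "twist": 0, "grip": 0}, {"offset": [-81, -90, 0], "twist": 0, "grip": 0}, {"offset": [-108, -120, 0], "twist": 0, "grip": 0}, {"offset": [-135, -150, 0], "twist": 0, "grip": 0}]}}

```text
time: 1.83
tool_pos: [0.3601, 0.2193, 0.405]
tool_rot: [0.001, 0.162, 0.987, 0.0]
contact_force: [0.9, -0.2, 1.2]
gripper_width: -0.0
```

Emit:
{"api": "play_rows", "payload": {"increments": [{"offset": [-27, -30, 0], "twist": 0, "grip": 0}, {"offset": [-54, -60, 0], "twist": 0, "grip": 0}, {"offset": [-81, -90, 0], "twist": 0, "grip": 0}, {"offset": [-108, -120, 0], "twist": -0.07, "grip": 0}, {"offset": [-135, -150, 0], "twist": -0.137, "grip": 0}]}}

```text
time: 2.25
tool_pos: [0.4399, 0.0337, 0.4051]
tool_rot: [0.001, 0.093, 0.996, 0.0]
contact_force: [0.4, 0.8, -0.4]
gripper_width: -0.0
```

```bash
cat >> h.py <<'E'
C=np.array([0.538,0.0,0]); yaw=-0.19
def pol(p):
    return (R.from_euler('z',-yaw).apply(np.asarray(p)-C)*1000).round(1)
def rep():
    s=manip.state(); M=R.from_quat(np.roll(s['tool_rot'],-1)).as_matrix()
    tipw=s['tool_pos']+M[:,2]*0.173
    print('t',s['time'],'fingertip pol mm',pol(tipw),'toolx angle',round(np.arctan2(M[1,0],M[0,0]),3),'F',np.round(R.from_euler('z',-yaw).apply(s['contact_force']),1),'g',s['gripper_width'])
E
python3 - <<'E'
from h import *
rep()
L=[]
for k in range(3):
  for c in ("side","top"):
    manip.grab_frame(c)
    print(c,'knob',[(p,pol(x)) for p,x in tip("knob",c,n=1)],'gate',[(p,pol(x)) for p,x in tip("gate",c,n=1)],[pol(tip("mark_"+m,c,n=1)[0][1]) for m in ("green","black")if tip("mark_"+m,c,n=1)])
E
```

```text
t 2.25 fingertip pol mm [-102.4   14.6  232.1] toolx angle 2.955 F [ 0.3  0.9 -0.4] g -0.00044030267187816427
side knob [(0.89, array([-33.2,   2. , 185.7]))] gate [(0.73, array([  5.4,   2.4, 122.5]))] [array([ 51.2, -32.4, 119.9]), array([-45. , -33. , 121.3])]
top knob [(0.58, array([-33.7,   1. , 182.8]))] gate [(0.91, array([  2.9,   5.7, 118.1]))] [array([-54. , 102.8, 101.8]), array([-53.1, -30.2, 119.7])]
side knob [(0.56, array([-33.7,   1.2, 183.3]))] gate [(0.76, array([  3.8,   0.6, 120.2]))] [array([ 52.6, -34.5, 121.7]), array([-48.9, -34.3, 119. ])]
top knob [(0.72, array([ 1.4, -0.2, 19.1]))] gate [(0.62, array([ -0.8,   2.6, 119.2]))] [array([ 49.6, -26.5, 121.8]), array([-53.6, -28.8, 123.1])]
side knob [(0.63, array([-3.320e+01,  1.000e-01,  1.855e+02]))] gate [(0.88, array([  5. ,   2.2, 120.5]))] [array([ 51.9, -32.1, 120.8]), array([-49.5, -35.7, 119.8])]
top knob [(0.77, array([-32.8,  -0.8, 182.5]))] gate [(0.85, array([  1.4,   5.9, 119.8]))] [array([ 46.5, -27.2, 120.7]), array([-50.9, -32.1, 120.1])]
```

Emit:
{"api": "play_rows", "payload": {"increments": [{"offset": [0, -5, 15], "twist": 0, "grip": 0}, {"offset": [0, -10, 30], "twist": 0, "grip": 0}, {"offset": [0, -14, 45], "twist": 0, "grip": 0}, {"offset": [0, -14, 57], "twist": 0, "grip": 0}, {"offset": [-15, -14, 57], "twist": 0, "grip": 0}]}}

```text
time: 4.77
tool_pos: [0.4499, 0.0195, 0.344]
tool_rot: [-0.003, 0.095, 0.995, 0.0]
contact_force: [-0.5, 0.5, -0.2]
gripper_width: -0.003
```

Emit:
{"api": "play_rows", "payload": {"increments": [{"offset": [-10, 0, 0], "twist": 0, "grip": 0}, {"offset": [-17, 0, 0], "twist": 0, "grip": 0}, {"offset": [-22, 0, 0], "twist": 0, "grip": 0}, {"offset": [-27, 0, 0], "twist": 0, "grip": 0}, {"offset": [-32, 0, 0], "twist": 0, "grip": 0}]}}

```text
time: 5.18
tool_pos: [0.4834, 0.0132, 0.348]
tool_rot: [-0.001, 0.095, 0.996, 0.0]
contact_force: [-3.5, 0.3, 3.0]
gripper_width: 0.001
```

Emit:
{"api": "play_rows", "payload": {"increments": [{"offset": [-4, 0, 0], "twist": 0, "grip": 0}, {"offset": [-8, 0, 0], "twist": 0, "grip": 0}, {"offset": [-12, 0, 0], "twist": 0, "grip": 0}, {"offset": [-16, 0, 0], "twist": 0, "grip": 0}, {"offset": [-16, 0, 0], "twist": 0, "grip": 0}]}}

```text
time: 5.6
tool_pos: [0.4995, 0.0099, 0.3477]
tool_rot: [0.0, 0.095, 0.995, -0.0]
contact_force: [-3.0, 0.6, 1.9]
gripper_width: -0.001
```

```bash
cat >> h.py <<'E'
def look(q="knob",n=2):
  for k in range(n):
   for c in ("side","top"):
    manip.grab_frame(c); print(c,q,[(p,pol(x)) for p,x in tip(q,c,n=1)])
E
python3 - <<'E'
from h import *
rep(); look(); look("stem",1)
im=manip.grab_frame("side"); cv2.imwrite("pics/s1.png",cv2.resize(im[180:310,230:400],None,fx=4,fy=4,interpolation=2))
E
```

```text
t 5.6 fingertip pol mm [-39.6   2.5 174.7] toolx angle 2.952 F [-3.1  0.   1.9] g -0.0010564573506900814
side knob [(0.59, array([-10.2,   3.4, 188.7]))]
top knob [(0.67, array([   2.3, -104.1,   98.7]))]
side knob [(0.6, array([ -8.9,   1.3, 186.9]))]
top knob []
side stem [(0.97, array([ -6.8,  -5.9, 121.1]))]
top stem []
```

View pics/s1.png

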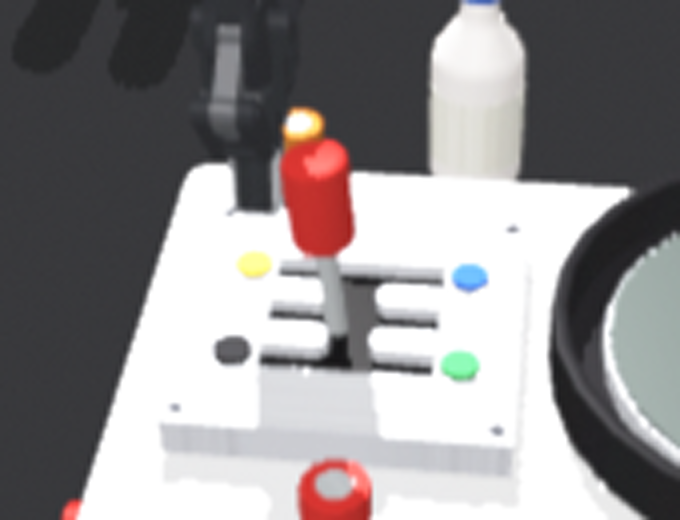

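The crop shows the fingers behind the knob and the stem at (337,330), just short of the channel centre at about (358,330). I'll push about 10 mm more.

Emit:
{"api": "play_rows", "payload": {"increments": [{"offset": [-3, 0, 0], "twist": 0, "grip": 0}, {"offset": [-6, 0, 0], "twist": 0, "grip": 0}, {"offset": [-9, 0, 0], "twist": 0, "grip": 0}, {"offset": [-10, 0, 0], "twist": 0, "grip": 0}, {"offset": [-10, 0, 0], "twist": 0, "grip": 0}]}}

```text
time: 6.67
tool_pos: [0.5091, 0.0081, 0.3478]
tool_rot: [0.0, 0.095, 0.995, -0.0]
contact_force: [-2.7, 0.3, 2.0]
gripper_width: -0.001
```

Emit:
{"api": "play_rows", "payload": {"increments": [{"offset": [10, 0, 0], "twist": 0, "grip": 0}, {"offset": [25, 0, 0], "twist": 0, "grip": 0}, {"offset": [40, 0, 0], "twist": 0, "grip": 0}, {"offset": [40, 20, -30], "twist": 0, "grip": 0}, {"offset": [40, 50, -60], "twist": 0, "grip": 0}]}}

```text
time: 7.08
tool_pos: [0.4774, 0.0637, 0.404]
tool_rot: [-0.003, 0.096, 0.995, -0.001]
contact_force: [1.8, 0.5, 0.9]
gripper_width: 0.002
```

Run:
```python
from h import *
rep(); look(n=3); look("stem",2)
im=manip.grab_frame("side"); cv2.imwrite("pics/s2.png",cv2.resize(im[180:310,230:400],None,fx=4,fy=4,interpolation=2))
```

```text
t 7.0833 fingertip pol mm [-72.5  50.8 231. ] toolx angle 2.948 F [1.7 0.8 0.9] g 0.001954787935894578
side knob [(0.96, array([ -1.5,   1.5, 188.9]))]
top knob [(0.67, array([ -7.6,   0.7, 185.9]))]
side knob [(0.57, array([ -0.6,   2.8, 187.4]))]
top knob [(0.46, array([ -6.1,  -1.8, 185.6]))]
side knob [(0.64, array([ -1.1,   1.1, 189.6]))]
top knob [(0.5, array([ -4.5,   0.3, 185.3]))]
side stem [(0.63, array([  0.2,  -4.2, 118.8]))]
top stem []
side stem [(0.55, array([ -0.5,  -4.1, 120.9]))]
top stem [(0.2, array([  92.5, -285.1,    5.6]))]
```

View pics/s2.png

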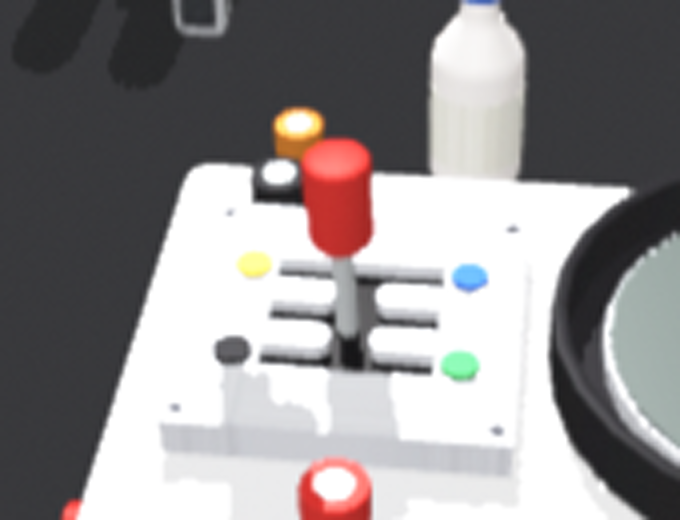

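The stem at (346,330) sits about 2 mm short of the channel centre at about (350,330). Contact geometry also puts the knob at about -4 mm, so I'll nudge it 3.5 mm further and then go round to the left side.

Emit:
{"api": "play_rows", "payload": {"increments": [{"offset": [0, -25, 30], "twist": 0, "grip": 0}, {"offset": [0, -50, 60], "twist": 0, "grip": 0}, {"offset": [-20, -50, 60], "twist": 0, "grip": 0}, {"offset": [-35, -50, 60], "twist": 0, "grip": 0}, {"offset": [-39, -50, 60], "twist": 0, "grip": 0}]}}

```text
time: 8.55
tool_pos: [0.5083, 0.0072, 0.346]
tool_rot: [-0.001, 0.095, 0.995, 0.0]
contact_force: [0.2, 0.3, -0.2]
gripper_width: 0.001
```

Emit:
{"api": "play_rows", "payload": {"increments": [{"offset": [-2, 0, 0], "twist": 0, "grip": 0}, {"offset": [-4.5, 0, 0], "twist": 0, "grip": 0}, {"offset": [-4.5, 0, 0], "twist": 0, "grip": 0}, {"offset": [-4.5, 0, 0], "twist": 0, "grip": 0}]}}

```text
time: 8.88
tool_pos: [0.5118, 0.0073, 0.3473]
tool_rot: [-0.0, 0.094, 0.996, -0.0]
contact_force: [-2.4, -0.8, -1.8]
gripper_width: 0.003
```

Run:
```python
from h import *
rep()
```

```text
t 8.8833 fingertip pol mm [-27.2   2.2 174.3] toolx angle 2.952 F [-2.2 -1.2 -1.8] g 0.002874483811473166
```

Emit:
{"api": "play_rows", "payload": {"increments": [{"offset": [15, 0, 0], "twist": 0, "grip": 0}, {"offset": [35, 10, -10], "twist": 0, "grip": 0}, {"offset": [35, 40, -10], "twist": 0, "grip": 0}, {"offset": [20, 65, -10], "twist": 0, "grip": 0}, {"offset": [-10, 70, -5], "twist": 0, "grip": 0}]}}

```text
time: 9.3
tool_pos: [0.5347, 0.0772, 0.3551]
tool_rot: [0.003, 0.093, 0.996, 0.001]
contact_force: [0.5, -0.4, 1.3]
gripper_width: 0.001
```

Emit:
{"api": "play_rows", "payload": {"increments": [{"offset": [-17, -10, 4], "twist": 0, "grip": 0}, {"offset": [-17, -20, 4], "twist": 0, "grip": 0}, {"offset": [-17, -28, 4], "twist": 0, "grip": 0}, {"offset": [-17, -33, 4], "twist": 0, "grip": 0}, {"offset": [-17, -38, 4], "twist": 0, "grip": 0}]}}

```text
time: 9.72
tool_pos: [0.5439, 0.0327, 0.3487]
tool_rot: [0.0, 0.095, 0.995, 0.0]
contact_force: [0.0, 0.1, -0.4]
gripper_width: 0.0
```

Run:
```python
from h import *
rep(); look()
im=manip.grab_frame("side"); cv2.imwrite("pics/s3.png",cv2.resize(im[180:310,230:400],None,fx=4,fy=4,interpolation=2))
```

```text
t 9.7167 fingertip pol mm [ -0.2  33.3 175.7] toolx angle 2.951 F [-0.   0.1 -0.4] g 7.857053972530796e-05
side knob [(0.61, array([ -1.4,   2.6, 189.6]))]
top knob []
side knob [(0.68, array([ -0.2,   1.1, 189.2]))]
top knob []
```

View pics/s3.png

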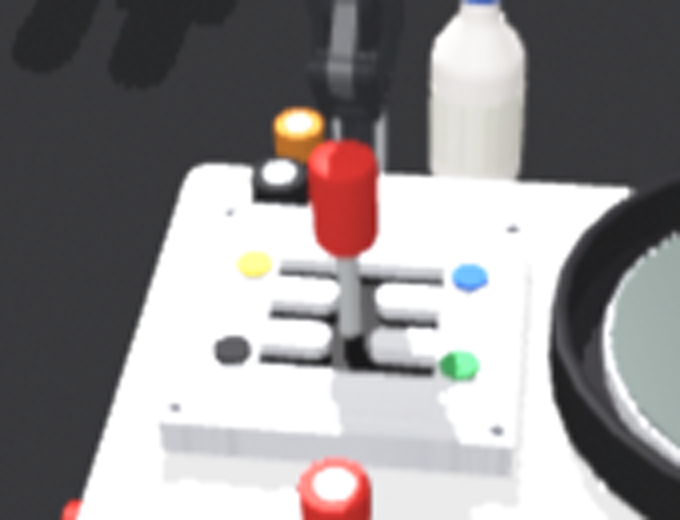

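The lever is upright and centred in the channel, with the stem at (349,330). Next I'll push it right along the channel.

Emit:
{"api": "play_rows", "payload": {"increments": [{"offset": [0, -5, 0], "twist": 0, "grip": 0}, {"offset": [0, -10, 1], "twist": 0, "grip": 0}, {"offset": [0, -15, 2], "twist": 0, "grip": 0}, {"offset": [0, -20, 3], "twist": 0, "grip": 0}, {"offset": [0, -25, 4], "twist": 0, "grip": 0}]}}

```text
time: 10.58
tool_pos: [0.5401, 0.0084, 0.3447]
tool_rot: [0.001, 0.095, 0.995, 0.0]
contact_force: [1.1, 3.1, 2.4]
gripper_width: 0.004
```

Emit:
{"api": "play_rows", "payload": {"increments": [{"offset": [0, -4, 1], "twist": 0, "grip": 0}, {"offset": [0, -8, 2], "twist": 0, "grip": 0}, {"offset": [0, -12, 3], "twist": 0, "grip": 0}, {"offset": [0, -16, 4], "twist": 0, "grip": 0}, {"offset": [0, -18, 4], "twist": 0, "grip": 0}]}}

```text
time: 11.0
tool_pos: [0.5364, -0.0094, 0.3399]
tool_rot: [-0.0, 0.095, 0.995, -0.0]
contact_force: [0.7, 1.7, 1.6]
gripper_width: 0.003
```

Run:
```python
from h import *
rep(); look()
im=manip.grab_frame("side"); cv2.imwrite("pics/s4.png",cv2.resize(im[180:310,230:400],None,fx=4,fy=4,interpolation=2))
```

```text
t 11.0 fingertip pol mm [  0.2  -9.6 166.9] toolx angle 2.951 F [0.4 1.8 1.6] g 0.0032121358037423354
side knob [(0.95, array([  1.8, -34.1, 184.2]))]
top knob []
side knob [(0.56, array([  2.5, -30.1, 185.8]))]
top knob []
```

View pics/s4.png

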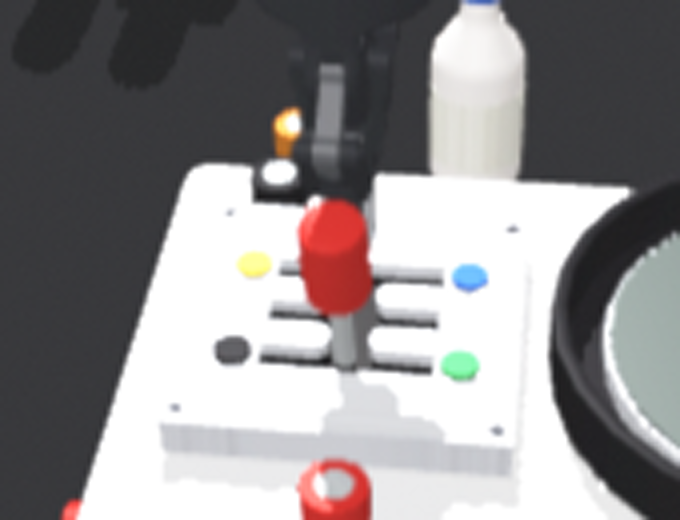

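The knob is now at y of about -33 mm and the lever is moving along the channel. I'll continue to the side stop in small steps.

Emit:
{"api": "play_rows", "payload": {"increments": [{"offset": [0, -3, 0], "twist": 0, "grip": 0}, {"offset": [0, -6, 0], "twist": 0, "grip": 0}, {"offset": [0, -9, 0], "twist": 0, "grip": 0}, {"offset": [0, -10, 0], "twist": 0, "grip": 0}, {"offset": [0, -10, 0], "twist": 0, "grip": 0}]}}

```text
time: 11.87
tool_pos: [0.5344, -0.019, 0.3397]
tool_rot: [-0.001, 0.095, 0.995, 0.0]
contact_force: [0.6, 3.4, -1.6]
gripper_width: 0.002
```

Emit:
{"api": "play_rows", "payload": {"increments": [{"offset": [0, -1.5, 0], "twist": 0, "grip": 0}, {"offset": [0, -3, 0], "twist": 0, "grip": 0}, {"offset": [0, -3, 0], "twist": 0, "grip": 0}]}}

```text
time: 12.12
tool_pos: [0.534, -0.0218, 0.34]
tool_rot: [-0.0, 0.095, 0.995, 0.0]
contact_force: [0.9, 3.0, -0.1]
gripper_width: 0.0
```

Run:
```python
from h import *
rep(); look()
```

```text
t 12.1167 fingertip pol mm [ 1.00e-01 -2.21e+01  1.67e+02] toolx angle 2.952 F [ 0.3  3.1 -0.1] g 0.00013370269641605048
side knob [(0.96, array([  2. , -44. , 181.3]))]
top knob [(0.39, array([-51.2, 101.9, 100. ]))]
side knob [(0.72, array([  2.2, -44.5, 185.5]))]
top knob []
```

Emit:
{"api": "play_rows", "payload": {"increments": [{"offset": [0, -1.5, 0], "twist": 0, "grip": 0}, {"offset": [0, -3, 0], "twist": 0, "grip": 0}, {"offset": [0, -3, 0], "twist": 0, "grip": 0}]}}

```text
time: 12.77
tool_pos: [0.5335, -0.0245, 0.34]
tool_rot: [-0.0, 0.095, 0.995, 0.001]
contact_force: [1.2, 4.8, -1.6]
gripper_width: 0.0
```

Emit:
{"api": "play_rows", "payload": {"increments": [{"offset": [0, -1, 0], "twist": 0, "grip": 0}, {"offset": [0, -2, 0], "twist": 0, "grip": 0}, {"offset": [0, -2, 0], "twist": 0, "grip": 0}]}}

```text
time: 13.02
tool_pos: [0.5331, -0.0261, 0.3398]
tool_rot: [-0.0, 0.095, 0.995, 0.001]
contact_force: [0.8, 6.8, -2.4]
gripper_width: -0.0
```

Run:
```python
from h import *
rep(); look()
```

```text
t 13.0167 fingertip pol mm [ 1.000e-01 -2.610e+01  1.668e+02] toolx angle 2.952 F [-0.5  6.8 -2.4] g -0.00013569776726546164
side knob [(0.92, array([ -1.3, -48.7, 180.2]))]
top knob []
side knob [(0.87, array([ -0.4, -45. , 183.9]))]
top knob []
```

The force rose to 7 N with the knob at about y = -50 mm, so the lever is at the select stop. I'll go round to the near side and push it away from the robot.

Emit:
{"api": "play_rows", "payload": {"increments": [{"offset": [0, 20, 0], "twist": 0, "grip": 0}, {"offset": [30, 22, 0], "twist": 0, "grip": 0}, {"offset": [60, 15, 0], "twist": 0, "grip": 0}, {"offset": [60, -15, 0], "twist": 0, "grip": 0}, {"offset": [55, -24, 0], "twist": 0, "grip": 0}]}}

```text
time: 13.83
tool_pos: [0.4731, -0.0413, 0.3402]
tool_rot: [0.0, 0.095, 0.995, -0.002]
contact_force: [0.2, -0.4, 0.4]
gripper_width: -0.003
```

Emit:
{"api": "play_rows", "payload": {"increments": [{"offset": [-10, 0, 0], "twist": 0, "grip": 0}, {"offset": [-20, 0, 0], "twist": 0, "grip": 0}, {"offset": [-25, 0, 0], "twist": 0, "grip": 0}, {"offset": [-30, 0, 0], "twist": 0, "grip": 0}, {"offset": [-35, 0, 0], "twist": 0, "grip": 0}]}}

```text
time: 14.25
tool_pos: [0.5094, -0.0467, 0.3404]
tool_rot: [-0.001, 0.095, 0.995, -0.0]
contact_force: [-3.3, 0.4, 2.4]
gripper_width: 0.0
```

Emit:
{"api": "play_rows", "payload": {"increments": [{"offset": [-4, 0, 0], "twist": 0, "grip": 0}, {"offset": [-8, 0, 0], "twist": 0, "grip": 0}, {"offset": [-12, 0, 0], "twist": 0, "grip": 0}, {"offset": [-12, 0, 0], "twist": 0, "grip": 0}]}}

```text
time: 14.58
tool_pos: [0.5213, -0.0487, 0.3403]
tool_rot: [0.0, 0.095, 0.996, -0.0]
contact_force: [-2.2, 0.4, 1.4]
gripper_width: 0.003
```

Run:
```python
from h import *
rep(); look()
im=manip.grab_frame("side"); cv2.imwrite("pics/s5.png",cv2.resize(im[180:310,230:400],None,fx=4,fy=4,interpolation=2))
```

```text
t 14.5833 fingertip pol mm [ -7.1 -50.9 167.3] toolx angle 2.952 F [-2.3 -0.1  1.4] g 0.00279555341073158
side knob [(0.8, array([ 23.3, -45.5, 179.9]))]
top knob []
side knob [(0.73, array([  11.4, -108.8,   99.4]))]
top knob []
```

View pics/s5.png

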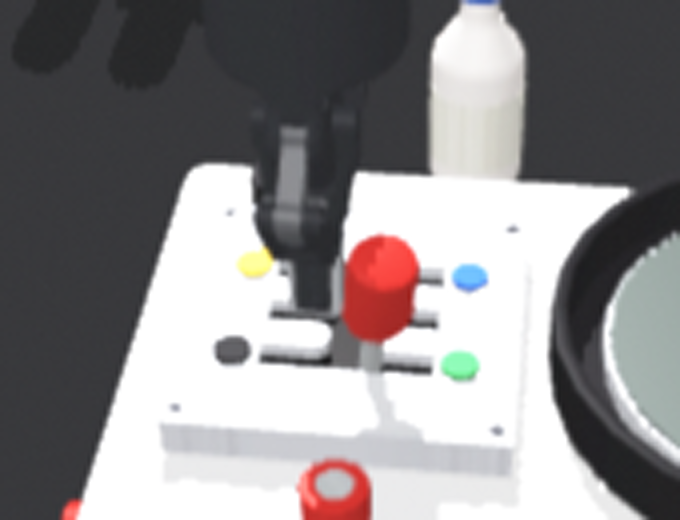

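The stem at (372,360) has entered the green slot and the knob is at x of about 20 mm, so about 25 mm remains.

Emit:
{"api": "play_rows", "payload": {"increments": [{"offset": [-4, 0, 0], "twist": 0, "grip": 0}, {"offset": [-8, 0, 0], "twist": 0, "grip": 0}, {"offset": [-12, 0, 0], "twist": 0, "grip": 0}, {"offset": [-16, 0, 0], "twist": 0, "grip": 0}, {"offset": [-18, 0, 0], "twist": 0, "grip": 0}]}}

```text
time: 15.45
tool_pos: [0.5388, -0.052, 0.3393]
tool_rot: [-0.001, 0.095, 0.996, 0.0]
contact_force: [-2.3, 0.6, -1.2]
gripper_width: 0.001
```

Emit:
{"api": "play_rows", "payload": {"increments": [{"offset": [-1.5, 0, 0], "twist": 0, "grip": 0}, {"offset": [-3, 0, 0], "twist": 0, "grip": 0}, {"offset": [-4.5, 0, 0], "twist": 0, "grip": 0}, {"offset": [-4.5, 0, 0], "twist": 0, "grip": 0}]}}

```text
time: 15.78
tool_pos: [0.5431, -0.053, 0.3401]
tool_rot: [0.0, 0.095, 0.995, -0.0]
contact_force: [-2.9, 0.6, -0.9]
gripper_width: -0.001
```

Run:
```python
from h import *
rep(); look()
```

```text
t 15.7833 fingertip pol mm [ 15.  -51.1 167.1] toolx angle 2.952 F [-3.   0.  -0.9] g -0.0008355422349879455
side knob [(0.76, array([ 41.3, -42.8, 175.5]))]
top knob []
side knob [(0.86, array([ 41.6, -43.4, 175.1]))]
top knob []
```

Emit:
{"api": "play_rows", "payload": {"increments": [{"offset": [-1, 0, 0], "twist": 0, "grip": 0}, {"offset": [-2, 0, 0], "twist": 0, "grip": 0}, {"offset": [-3, 0, 0], "twist": 0, "grip": 0}, {"offset": [-3, 0, 0], "twist": 0, "grip": 0}]}}

```text
time: 16.52
tool_pos: [0.546, -0.0535, 0.3401]
tool_rot: [-0.0, 0.095, 0.995, -0.0]
contact_force: [-2.9, -0.0, -1.8]
gripper_width: -0.002
```

Emit:
{"api": "play_rows", "payload": {"increments": [{"offset": [-1, 0, 0], "twist": 0, "grip": 0}, {"offset": [-2, 0, 0], "twist": 0, "grip": 0}, {"offset": [-2, 0, 0], "twist": 0, "grip": 0}]}}

```text
time: 16.77
tool_pos: [0.5476, -0.0538, 0.3398]
tool_rot: [-0.001, 0.095, 0.996, 0.0]
contact_force: [-5.1, 0.8, -0.2]
gripper_width: 0.004
```

Contact force is rising. I'll continue in 1 mm steps until it is clearly firm.

Emit:
{"api": "play_rows", "payload": {"increments": [{"offset": [-1, 0, 0], "twist": 0, "grip": 0}, {"offset": [-1, 0, 0], "twist": 0, "grip": 0}]}}

```text
time: 16.93
tool_pos: [0.5485, -0.0539, 0.3397]
tool_rot: [-0.001, 0.095, 0.996, 0.0]
contact_force: [-5.9, -0.1, -0.5]
gripper_width: -0.004
```

Emit:
{"api": "play_rows", "payload": {"increments": [{"offset": [-1, 0, 0], "twist": 0, "grip": 0}, {"offset": [-1, 0, 0], "twist": 0, "grip": 0}]}}

```text
time: 17.1
tool_pos: [0.5492, -0.0541, 0.3396]
tool_rot: [-0.002, 0.095, 0.996, 0.0]
contact_force: [-7.6, 0.9, 0.1]
gripper_width: 0.001
```

Emit:
{"api": "play_rows", "payload": {"increments": [{"offset": [-1, 0, 0], "twist": 0, "grip": 0}, {"offset": [-2, 0, 0], "twist": 0, "grip": 0}, {"offset": [-2, 0, 0], "twist": 0, "grip": 0}]}}

```text
time: 17.35
tool_pos: [0.5509, -0.0544, 0.3393]
tool_rot: [-0.003, 0.095, 0.996, 0.0]
contact_force: [-8.2, 1.5, 0.0]
gripper_width: 0.001
```

Emit:
{"api": "play_rows", "payload": {"increments": [{"offset": [10, 0, 0], "twist": 0, "grip": 0}, {"offset": [30, 0, 0], "twist": 0, "grip": 0}, {"offset": [60, 0, 0], "twist": 0, "grip": 0}, {"offset": [80, 0, -30], "twist": 0, "grip": 0}, {"offset": [90, 0, -65], "twist": 0, "grip": 0}]}}

```text
time: 17.77
tool_pos: [0.4611, -0.037, 0.4029]
tool_rot: [-0.002, 0.095, 0.996, 0.0]
contact_force: [1.2, -0.3, 0.7]
gripper_width: -0.002
```

Emit:
{"api": "play_rows", "payload": {"increments": [{"offset": [0, 30, -10], "twist": 0, "grip": 0}, {"offset": [0, 60, -20], "twist": 0, "grip": 0}, {"offset": [0, 90, -30], "twist": 0, "grip": 0}, {"offset": [0, 120, -30], "twist": 0, "grip": 0}, {"offset": [0, 150, -30], "twist": 0, "grip": 0}]}}

```text
time: 18.18
tool_pos: [0.4921, 0.1112, 0.438]
tool_rot: [0.004, 0.095, 0.995, 0.001]
contact_force: [-0.4, -1.0, -0.9]
gripper_width: 0.005
```

Run:
```python
from h import *
rep(); look(n=3); look("stem",2)
a=manip.grab_frame("side"); b=manip.grab_frame("top")
f=lambda i:cv2.resize(i,(400,400),interpolation=2)
cv2.imwrite("pics/s6.png",np.hstack([f(a[190:310,250:370]),f(b[180:310,270:400])]))
```

```text
t 18.1833 fingertip pol mm [-64.8 100.9 265. ] toolx angle 2.952 F [-0.2 -1.1 -0.9] g 0.0052269361628705865
side knob [(0.81, array([ 45.8, -44.3, 177.2]))]
top knob [(0.84, array([ 46.8, -47.8, 171.4]))]
side knob [(0.85, array([ 47.3, -44.9, 174.3]))]
top knob [(0.94, array([ 41.5, -44.3, 171.4]))]
side knob [(0.9, array([ 44.9, -45. , 176. ]))]
top knob [(0.8, array([ 43.8, -43.8, 174. ]))]
side stem [(0.55, array([ 28.2, -30.8, 112.1]))]
top stem [(0.66, array([ 23.7, -26.2, 110.3]))]
side stem [(0.87, array([ 27.4, -32.2, 113. ]))]
top stem [(0.78, array([ 22.7, -30.2, 111.2]))]
```

View pics/s6.png

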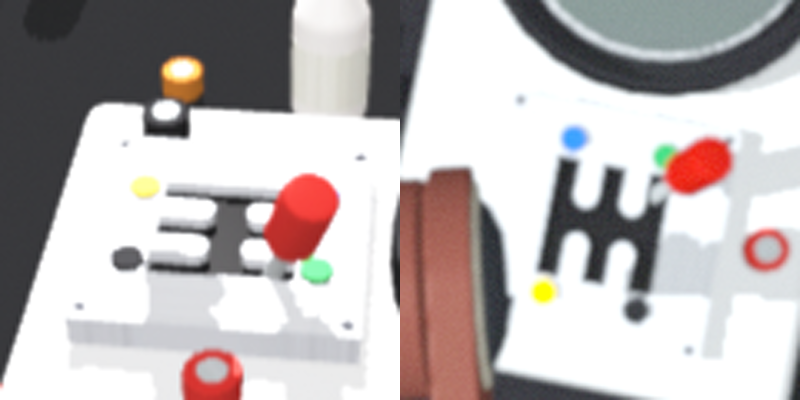

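Both views show the knob leaning over the green disc, with the stem at the slot's end. The networks give the knob at about (45, -45), against (46, -48) for home. The last force steps were soft, so I'll make one gentle confirming press.

Emit:
{"api": "play_rows", "payload": {"increments": [{"offset": [0, -35, 0], "twist": 0, "grip": 0}, {"offset": [0, -70, 0], "twist": 0, "grip": 0}, {"offset": [0, -105, 10], "twist": 0, "grip": 0}, {"offset": [0, -135, 30], "twist": 0, "grip": 0}, {"offset": [0, -150, 60], "twist": 0, "grip": 0}]}}

```text
time: 19.7
tool_pos: [0.4635, -0.0401, 0.3779]
tool_rot: [0.004, 0.096, 0.995, -0.001]
contact_force: [0.3, -0.0, -0.8]
gripper_width: 0.005
```

Emit:
{"api": "play_rows", "payload": {"increments": [{"offset": [-20, 0, 35], "twist": 0, "grip": 0}, {"offset": [-50, 0, 35], "twist": 0, "grip": 0}, {"offset": [-75, 0, 35], "twist": 0, "grip": 0}, {"offset": [-82, 0, 35], "twist": 0, "grip": 0}, {"offset": [-84, 0, 35], "twist": 0, "grip": 0}]}}

```text
time: 20.12
tool_pos: [0.5464, -0.0537, 0.3395]
tool_rot: [-0.002, 0.095, 0.995, 0.0]
contact_force: [-3.9, -0.0, 0.6]
gripper_width: -0.001
```

Emit:
{"api": "play_rows", "payload": {"increments": [{"offset": [-2, 0, 0], "twist": 0, "grip": 0}, {"offset": [-2, 0, 0], "twist": 0, "grip": 0}]}}

```text
time: 20.28
tool_pos: [0.5469, -0.0535, 0.3396]
tool_rot: [-0.002, 0.095, 0.996, -0.0]
contact_force: [-3.8, -0.6, -1.3]
gripper_width: -0.002
```

Emit:
{"api": "play_rows", "payload": {"increments": [{"offset": [-2, 0, 0], "twist": 0, "grip": 0}, {"offset": [-4, 0, 0], "twist": 0, "grip": 0}, {"offset": [-4, 0, 0], "twist": 0, "grip": 0}]}}

```text
time: 20.53
tool_pos: [0.5502, -0.0541, 0.3392]
tool_rot: [-0.003, 0.095, 0.996, 0.0]
contact_force: [-8.2, 0.3, -0.3]
gripper_width: -0.005
```

Emit:
{"api": "play_rows", "payload": {"increments": [{"offset": [-1, 0, 0], "twist": 0, "grip": 0}, {"offset": [-3, 0, 0], "twist": 0, "grip": 0}, {"offset": [-3, 0, 0], "twist": 0, "grip": 0}]}}

```text
time: 20.78
tool_pos: [0.5526, -0.0546, 0.3388]
tool_rot: [-0.004, 0.095, 0.996, 0.0]
contact_force: [-11.7, 0.5, 0.6]
gripper_width: 0.003
```

The force-position curve repeats elastically, with 8 N at the same x as before and 12 N now, so the lever is against the end stop. I'll retreat and hand in.

Emit:
{"api": "play_rows", "payload": {"increments": [{"offset": [10, 0, 0], "twist": 0, "grip": 0}, {"offset": [30, 0, 0], "twist": 0, "grip": 0}, {"offset": [60, 0, 0], "twist": 0, "grip": 0}, {"offset": [80, 0, -30], "twist": 0, "grip": 0}, {"offset": [90, 0, -65], "twist": 0, "grip": 0}]}}

```text
time: 21.2
tool_pos: [0.4634, -0.0372, 0.4027]
tool_rot: [-0.002, 0.095, 0.996, 0.001]
contact_force: [1.0, -0.5, 0.9]
gripper_width: -0.0
```

Emit:
{"api": "play_rows", "payload": {"increments": [{"offset": [0, 30, -15], "twist": 0, "grip": 0}, {"offset": [0, 60, -30], "twist": 0, "grip": 0}, {"offset": [0, 90, -40], "twist": 0, "grip": 0}, {"offset": [0, 90, -40], "twist": 0, "grip": 0}]}}

```text
time: 21.53
tool_pos: [0.4834, 0.0537, 0.4498]
tool_rot: [0.005, 0.092, 0.996, 0.002]
contact_force: [0.1, -0.3, -0.6]
gripper_width: 0.001
```

Run:
```python
from h import *
rep(); look(n=2); print(manip.job_done())
```

```text
t 21.5333 fingertip pol mm [-62.1  43.1 276.8] toolx angle 2.957 F [ 0.1 -0.3 -0.6] g 0.001391065405284545
side knob [(0.82, array([ 48. , -47.9, 176.9]))]
top knob [(0.66, array([   5.2, -104.3,  100.6]))]
side knob [(0.65, array([ 45.1, -47. , 176.1]))]
top knob [(0.83, array([ 42.9, -45.8, 171.7]))]
the job is handed in; nothing more can be done
None
```

The lever is in the green slot (far right), and my checks say it is fully home; I handed the job in at about 22 s of the 48 s allowed. I pushed it with the shut fingers in three moves: to neutral, right along the channel to the side stop, then away from the robot to the slot's end.

- **Force:** A second gentle press met 8 N at the same tool position as the first and went up to about 12 N, the highest force I read. The contact stayed springy with no further travel, so the lever is against the stop.
- **Position:** In the last look the side camera put the knob at about (46 to 48, -47) mm in the polisher frame, which fits fully home. The top camera read 2 to 3 mm shorter in x, within its error. One top-camera reading was false: it had picked up the red specimen.
- **Other things:** The arm was clear when I handed in. I felt no other contact, and the pictures show nothing near the gate moved. I did not measure the loose items again at the end.

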